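# Get brake parts ready for spraying

## Robot

A 6-joint arm with a two-finger parallel gripper is mounted at the origin on the work surface. World frame = base frame: x ahead of the robot, y to its left, z up, the work surface at z = 0. Lengths are in m, angles in rad, forces in N, time in s.
With the tool pointing down it reaches from about 0.275 to 0.875 m from the base axis. Payload 12.5 kg.
Tool frame: the origin (TCP) lies on the centre line of the jaws, within the pads' length; the fingertips stand r.finger_overhang ahead of it and the grasp point (between the pads) lies 3 mm ahead of it (r.finger_overhang is the distance from the TCP to the fingertips, in m); z points along the fingers, y is the line along which they close (so a half turn about z gives the same grasp; the last joint's range is limited). The gripper opens to 85 mm and grips with 20 to 120 N. Pads are 22 mm wide; open, the fingers measure 114 mm over their backs; the gripper's body (76 mm by 85 mm) begins 54 mm behind the grasp point. The pads swing forward as they close: fully open they stand 13 mm farther back than shut.
Start: joints at [-1.194, 0.351, 1.652, -0, 1.139, -0.085], TCP at [0.245, -0.492, 0.253] pointing down, gripper open.
Joint ranges: [-2.75, 2.75], [-0.79, 2.1], [0.01, 2.65], [-1.57, 4.71], [0.07, 3.14], [-2.87, 2.87]. Speed limits (rad/s): [2.22, 2.22, 2.79, 3.14, 3.14, 3.14].

## Interface

Orientations are given as a unit quaternion [x, y, z, w].
In Python, from cell import r, optics gives the robot as it stands. The module is installed in compiled form; this text tells all that it offers. Calls block until the motion is done:
- r.move_to(position, orientation): joint-space move of the TCP to a pose.
- r.move_linear(position, rot=None, vel=0.15): straight line of the TCP; rot=None keeps the orientation; vel is the mean speed in m/s.
- r.set_joints(angles): joint-space move.
- r.set_gripper(opening, squeeze=None): opening from 0.0 (shut) to 1.0 (fully open); squeeze is the grip in N (None keeps the last); returns when the fingers have stopped.
- r.sleep(seconds).
- r.inverse_kinematics(position, orientation): joint angles nearest the present ones, or None.
- optics.get_image(name): name is "scene" or "top" or "wrist"; returns a dict with "pixels" (420x560x3 uint8, red, green, blue), "depth" (420x560 float32, m along the optical axis (not along the pixel's ray), 0 where there is no reading), "fx", "fy", "cx", "cy" (pixels), "D" ([k1, k2, p1, p2, k3] as OpenCV has them; the pictures are not rectified), "camera_from_world" (4x4, takes a point from world to camera coordinates); the wrist camera has in their place "mount" (4x4, takes a point from camera to tool coordinates, whose origin is the TCP and whose axes are the flange's). Camera axes: x right, y down, z forward; pixel columns grow to the right and rows downward; lengths in m; the calibration is good to about 2 mm. A picture is of the moment at which its call begins: read the wrist's pose just before it.
A pose or a line that the arm cannot do raises r.PlanningError and nothing moves.
- r.hand_in(): hands the job in; it is judged then, once.
Readings, each from a call of its own:
- r.current_t(): time.
- r.current_q(): joint angles.
- r.current_qvel(): joint speeds.
- r.current_effort(): joint torques, N m.
- r.current_tool_pos(): TCP position.
- r.current_ee_rot(): TCP orientation.
- r.current_contact_force(): force on the tool from outside, world axes, zero at the start.
- r.current_torque(): the same for the moment, N m.
- r.current_opening(): opening from 0.0 (shut) to 1.0 (fully open).
- r.current_finger_force(): force on a finger pad.
Only numpy, scipy, OpenCV 4.12 (cv2) and the standard library are available. Lean on these libraries where they do the work, as an engineer would, in place of code of your own. Each camera call takes 0.05 s, during which the arm holds its last target. There are 200 camera calls.

## Task

Get these brake parts ready for spraying: take every orange masking pin out of the blue rack and put each one down through its own stud hole in the brake disc until its collar sits on the disc, and hang every caliper astride the bar of the rail, clear of the posts. When all pins and calipers are in place, press the green button fully down to start the booth's fan; leave the spray can, the wrench and the loose ring where they are.

Things in the scene. Friction and masses are not known exactly. Their poses are not given: they have to be found in the camera images.
- disc: steel brake disc, fixed, hat side up on a low turntable: 240 mm across, its raised hat 146 mm across. Origin at the centre on the bench, z up; the flat top of the hat is at z = 70 mm (a 4 mm hub cap of 52 mm diameter stands on its centre)
- stud_hole0 (a point): centre of the upper mouth of one of the four stud holes through the hat of the disc: 15 mm diameter, through a 10 mm thick plate, free space below for 48 mm from the mouth. The holes stand on a square of 70 mm side; axes as the disc's, z up
- stud_hole1 (a point): centre of the upper mouth of one of the four stud holes through the hat of the disc: 15 mm diameter, through a 10 mm thick plate, free space below for 48 mm from the mouth. The holes stand on a square of 70 mm side; axes as the disc's, z up
- stud_hole2 (a point): centre of the upper mouth of one of the four stud holes through the hat of the disc: 15 mm diameter, through a 10 mm thick plate, free space below for 48 mm from the mouth. The holes stand on a square of 70 mm side; axes as the disc's, z up
- stud_hole3 (a point): centre of the upper mouth of one of the four stud holes through the hat of the disc: 15 mm diameter, through a 10 mm thick plate, free space below for 48 mm from the mouth. The holes stand on a square of 70 mm side; axes as the disc's, z up
- rack: blue block, fixed, 180 x 50 x 55 mm high, in which the masking pins stand in a row of four blind holes (14 mm diameter, 45 mm apart along its x, 48 mm deep). Origin at the centre of its underside, x along the row, z up
- pin0: masking pin, loose, 60 g (may be absent): steel shaft, 11 mm diameter, 45 mm long, tapered tip; above it an orange collar, 20 mm diameter, 5 mm high, and a round orange grip, 16 mm diameter, 35 mm high. Origin at the tip of the shaft, z up to the grip (collar underside z = 45 mm, grip top 85 mm). Stands in the rack on its collar at the start
- pin1: masking pin, loose, 60 g (may be absent): steel shaft, 11 mm diameter, 45 mm long, tapered tip; above it an orange collar, 20 mm diameter, 5 mm high, and a round orange grip, 16 mm diameter, 35 mm high. Origin at the tip of the shaft, z up to the grip (collar underside z = 45 mm, grip top 85 mm). Stands in the rack on its collar at the start
- pin2: masking pin, loose, 60 g (may be absent): steel shaft, 11 mm diameter, 45 mm long, tapered tip; above it an orange collar, 20 mm diameter, 5 mm high, and a round orange grip, 16 mm diameter, 35 mm high. Origin at the tip of the shaft, z up to the grip (collar underside z = 45 mm, grip top 85 mm). Stands in the rack on its collar at the start
- pin3: masking pin, loose, 60 g (may be absent): steel shaft, 11 mm diameter, 45 mm long, tapered tip; above it an orange collar, 20 mm diameter, 5 mm high, and a round orange grip, 16 mm diameter, 35 mm high. Origin at the tip of the shaft, z up to the grip (collar underside z = 45 mm, grip top 85 mm). Stands in the rack on its collar at the start
- rail: hanging rail, fixed: a level round steel bar of 16 mm diameter along its y between two yellow posts (24 mm diameter, 320 mm apart, top 140 mm above the bench). Origin on the bench under the bar's middle
- rail_mid (a point): middle of the rail's bar, on the bar's axis, 130 mm above the bench; y along the bar, z up
- caliper0: aluminium brake caliper, loose, 0.5 kg (may be absent): upside-down U standing on its legs. Origin at centre of underside, z up. Legs 24 mm thick, 70 mm long (y), 70 mm high, the gap between them 28 mm (x), open along y; bridge on top 76 (x) x 60 (y) mm, z = 70 to 84 mm; on it a rib to grip, 50 mm long (x), 16 mm thick (y), z = 84 to 108 mm. Piston cover juts 11 mm at -x
- saddle0 (a point): centre of the underside of caliper0's bridge (70 mm above the caliper's origin): the face that lies on a bar when it hangs; axes as the caliper's
- caliper1: aluminium brake caliper, loose, 0.5 kg (may be absent): upside-down U standing on its legs. Origin at centre of underside, z up. Legs 24 mm thick, 70 mm long (y), 70 mm high, the gap between them 28 mm (x), open along y; bridge on top 76 (x) x 60 (y) mm, z = 70 to 84 mm; on it a rib to grip, 50 mm long (x), 16 mm thick (y), z = 84 to 108 mm. Piston cover juts 11 mm at -x
- saddle1 (a point): centre of the underside of caliper1's bridge (70 mm above the caliper's origin): the face that lies on a bar when it hangs; axes as the caliper's
- caliper2: aluminium brake caliper, loose, 0.5 kg (may be absent): upside-down U standing on its legs. Origin at centre of underside, z up. Legs 24 mm thick, 70 mm long (y), 70 mm high, the gap between them 28 mm (x), open along y; bridge on top 76 (x) x 60 (y) mm, z = 70 to 84 mm; on it a rib to grip, 50 mm long (x), 16 mm thick (y), z = 84 to 108 mm. Piston cover juts 11 mm at -x
- saddle2 (a point): centre of the underside of caliper2's bridge (70 mm above the caliper's origin): the face that lies on a bar when it hangs; axes as the caliper's
- fan_button_top (a point): centre of the top of the green push button (32 mm diameter, in a yellow housing of 48 mm) that starts the spray booth's fan, about 22 mm above the bench; pressed straight down, 5 N
- fan_button (a joint): travel of the green button: 0 when up, 0.006 m fully pressed; it springs back
- spray_can: bystander: spray can with red label, 66 mm diameter, 190 mm high, origin at the centre of its foot
- wrench: bystander: steel wrench lying beyond the disc
- seal_ring: bystander: steel ring, 84 mm across, 10 mm high, lying near the robot
Not all that is in view belongs to the job. What is shaped like the caliper2 but brown or purple is not meant.

How it is judged:
By the outcome, as a careful person would: the job done as asked, in the order asked, and still so for the second after the job is handed in, with the robot touching nothing.
Of pin0, pin1, pin2, pin3 only 3 to 4 are there at a start; the rules pass over those that are not, and their reading is None.
Of caliper0, caliper1, caliper2 only 2 to 3 are there at a start; the rules pass over those that are not, and their reading is None.
At some moment in a run one of caliper0, caliper1, caliper2 may be knocked a few centimetres aside while the robot is not near it.
It also fails if it takes over 210 s, if anything falls off the work surface, if the arm or the gripper's body presses on something with over 40 N, if the wrist force passes 120 N, or if a joint passes its speed limit or range.

## Working session

There is one attempt and no reset: what is moved stays moved. The work goes in short steps, each a Python script; the robot and the scene stay as the last script left them, time stands still between calls to the robot, and variables do not carry over. Pictures are saved under pics/ and viewed, at most 14 in all, crops included, and the job is handed in when it is done.

```bash
mkdir -p pics; python3 - <<'E'
from cell import r,optics
import cv2,numpy as np,pickle
print(r.finger_overhang,r.current_tool_pos(),r.current_ee_rot(),r.current_t())
for n in("scene","top"):
    d=optics.get_image(n);pickle.dump(d,open(n+'0.pkl','wb'))
    cv2.imwrite(f'pics/{n}0.png',cv2.resize(d['pixels'][:,:,::-1],(800,600)))
    print(n,d['fx'],d['cx'],d['cy'],d['D'],np.round(d['camera_from_world'],3).tolist())
d=optics.get_image("wrist");print(np.round(d['mount'],3).tolist(),d['fx'])
E
```

```text
0.022 [ 0.24496639 -0.49209018  0.25274918] [ 9.73466442e-01  2.28829053e-01 -7.44767804e-05 -5.87122870e-04] 0.0
scene 524.1941243862844 273.77618391152447 210.8224615499433 [-0.01542797  0.          0.          0.          0.        ] [[-0.802, 0.598, -0.012, 0.356], [0.516, 0.681, -0.52, -0.239], [-0.303, -0.423, -0.854, 1.637], [0.0, 0.0, 0.0, 1.0]]
top 464.8092676262765 278.81665671680565 204.53130551908768 [-0.12658209  0.          0.          0.          0.        ] [[0.009, -1.0, -0.009, 0.064], [-0.986, -0.007, -0.167, 0.517], [0.167, 0.01, -0.986, 1.481], [0.0, 0.0, 0.0, 1.0]]
[[-0.0, -0.95, -0.311, 0.081], [1.0, 0.0, -0.002, 0.001], [0.002, -0.311, 0.95, -0.12], [0.0, 0.0, 0.0, 1.0]] 329.28260546928726
```

View pics/top0.png

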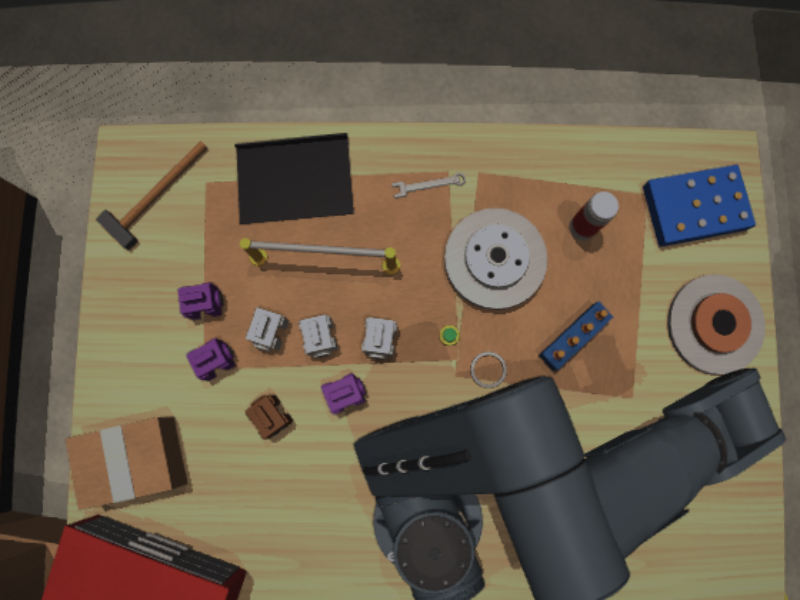

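View pics/scene0.png

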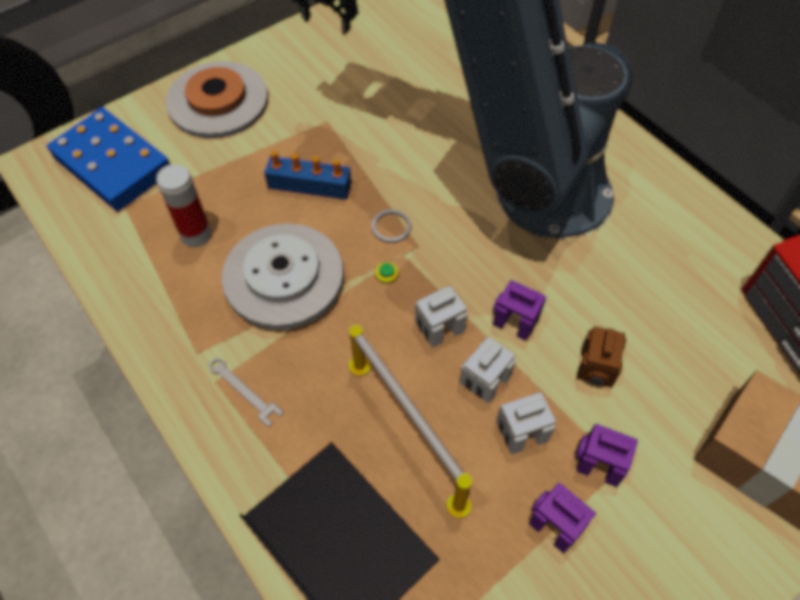

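The top view shows:
- **Rack:** four orange pins at about (558,355), (573,341), (588,327) and (603,313).
- **Disc:** at (497,258).
- **Calipers:** three silver ones at (265,328), (317,335) and (380,337).
- **Rail:** from (250,245) to (392,260).
- **Button:** at (450,334).

The look-alikes are the purple and brown calipers, the large blue block at (700,205) and the orange-hatted disc at (717,322).

```bash
cat > h.py <<'E'
import numpy as np,cv2,pickle
from scipy.spatial.transform import Rotation as R
def cfw(d,pose=None):
    if 'mount' in d:
        p,q=pose;T=np.eye(4);T[:3,:3]=R.from_quat(q).as_matrix();T[:3,3]=p
        return np.linalg.inv(T@np.array(d['mount']))
    return np.array(d['camera_from_world'])
def K(d): return np.array([[d['fx'],0,d['cx']],[0,d['fy'],d['cy']],[0,0,1]])
def cloud(d,pose=None):
    h,w=d['depth'].shape;u,v=np.meshgrid(np.arange(w),np.arange(h))
    n=cv2.undistortPoints(np.dstack([u,v]).reshape(-1,1,2).astype(float),K(d),np.array(d['D'],float)).reshape(h,w,2)
    z=d['depth'];P=np.dstack([n*z[...,None],z,np.ones_like(z)])
    X=(P@np.linalg.inv(cfw(d,pose)).T)[...,:3].astype(float);X[z==0]=np.nan
    return X
def onplane(d,uv,zw,pose=None):
    "world points where pixel rays meet z=zw"
    n=cv2.undistortPoints(np.array(uv,float).reshape(-1,1,2),K(d),np.array(d['D'],float)).reshape(-1,2)
    M=np.linalg.inv(cfw(d,pose));D=np.c_[n,np.ones(len(n))]@M[:3,:3].T;o=M[:3,3]
    return o+D*((zw-o[2])/D[:,2])[:,None]
def hsv(d): return cv2.cvtColor(d['pixels'],cv2.COLOR_RGB2HSV)
def blobs(mask,mn=8):
    n,l,s,c=cv2.connectedComponentsWithStats(mask.astype(np.uint8))
    return [(l==i) for i in range(1,n) if s[i,4]>=mn]
def down(yaw):
    "tool z down, tool y (closing line) at world angle yaw"
    y=np.array([np.cos(yaw),np.sin(yaw),0]);z=np.array([0,0,-1.]);x=np.cross(y,z)
    return R.from_matrix(np.c_[x,y,z]).as_quat()
E
python3 - <<'E'
from h import *
np.set_printoptions(precision=4,suppress=True)
for n in("top","scene"):
    d=pickle.load(open(n+'0.pkl','rb'));X=cloud(d);H=hsv(d);h,s,v=H[...,0],H[...,1],H[...,2];Z=X[...,2]
    print('==',n,'bench z',np.nanmedian(Z[(np.abs(X[...,0]-.45)<.03)]))
    reg=(X[...,0]>.2)&(X[...,0]<.85)
    for nm,m,mn in(('orange',(h<14)&(s>150)&(v>90)&(Z>.05)&reg,6),('green',(h>45)&(h<80)&(s>100)&(Z<.05)&reg,6),
      ('yellow',(h>24)&(h<34)&(s>190)&(Z>.12)&reg,5),
      ('silver>.095',(s<60)&(Z>.095)&(Z<.125)&reg&(X[...,1]>-.05)&(X[...,0]<.6),10),
      ('silver>.06',(s<60)&(Z>.065)&(Z<.1)&reg&(X[...,1]>-.05)&(X[...,0]<.55),60),
      ('bar',(s<60)&(Z>.125)&(Z<.145)&reg&(X[...,1]>0.),20)):
        for b in blobs(m,mn):
            P=X[b];c=P.mean(0);w,V=np.linalg.eigh(np.cov(P[:,:2].T))
            vv,uu=np.nonzero(b)
            print(nm,b.sum(),(uu.mean()*800/560).round(),(vv.mean()*800/560).round(),c,'ztop',np.percentile(P[:,2],95),'ang',np.degrees(np.arctan2(V[1,1],V[0,1])),'len',np.sqrt(12*w))
E
```

```text
== top bench z 0.0025346255715583688
green 69 449.0 334.0 [ 0.4222 -0.0498  0.0215] ztop 0.02734999867328325 ang 105.3578243156955 len [0.0259 0.0286]
silver>.095 93 261.0 326.0 [0.4278 0.3686 0.1078] ztop 0.11304353949138667 ang 163.463108961976 len [0.0178 0.0509]
silver>.095 90 314.0 332.0 [0.4158 0.2521 0.1072] ztop 0.11399082319960432 ang -166.02849732144688 len [0.0172 0.0503]
silver>.095 87 377.0 334.0 [0.4127 0.1121 0.1077] ztop 0.1126223147402224 ang 172.708781254445 len [0.0166 0.0508]
silver>.06 397 265.0 327.0 [0.4276 0.3654 0.0833] ztop 0.09079786268100047 ang 164.00414939797545 len [0.0707 0.0824]
silver>.06 389 317.0 334.0 [0.414  0.2483 0.0826] ztop 0.08998712793823346 ang -171.73827189387234 len [0.0687 0.0827]
silver>.06 407 378.0 336.0 [0.4112 0.111  0.0832] ztop 0.0899417877490389 ang 173.52648503103399 len [0.0703 0.0825]
bar 430 317.0 248.0 [0.5962 0.2474 0.1373] ztop 0.14275755788431266 ang 86.55120926609105 len [0.0142 0.2972]
== scene bench z 0.0019450847787783054
orange 24 214.0 72.0 [ 0.4257 -0.7271  0.052 ] ztop 0.05516289307971804 ang -178.14610312500446 
[... 2443 characters left out ...]
5]
silver>.095 162 529.0 408.0 [0.4299 0.3718 0.106 ] ztop 0.11092332264061251 ang 162.12999840458812 len [0.0173 0.0511]
silver>.095 30 765.0 472.0 [0.2024 0.6823 0.1062] ztop 0.1130311675155698 ang 98.51956363605902 len [0.005  0.0159]
silver>.06 542 441.0 309.0 [0.4176 0.1198 0.0822] ztop 0.09357904892895481 ang 159.01390245595317 len [0.065  0.0838]
silver>.06 613 488.0 363.0 [0.4199 0.2583 0.0818] ztop 0.0889510631049109 ang 179.74504962217333 len [0.0684 0.083 ]
silver>.06 679 527.0 417.0 [0.4341 0.3756 0.0821] ztop 0.09097660013261126 ang 151.06638442995427 len [0.0672 0.083 ]
bar 751 409.0 407.0 [0.5977 0.2549 0.136 ] ztop 0.14067445936786227 ang 86.53837761008089 len [0.0144 0.2935]
```

Heights and layout agree across both views, so next I'll get precise wrist views of the rack and disc, two places each.

```bash
python3 - <<'E'
from h import *
from cell import r,optics
d=pickle.load(open('top0.pkl','rb'));print('disc guess',onplane(d,[[497*.7,255*.7]],.07))
c=onplane(d,[[497*.7,255*.7]],.07)[0]
S={}
def shot(n,p,yaw):
    r.move_to(p,down(yaw)); r.sleep(.3)
    pose=(r.current_tool_pos(),r.current_ee_rot());im=optics.get_image('wrist');S[n]=(im,pose)
    print(n,np.round(r.current_q(),2),r.current_t())
y=np.radians(-138)
best=min((np.radians(42),y),key=lambda a:np.abs((r.inverse_kinematics([.42,-.334,.23],down(a)) if r.inverse_kinematics([.42,-.334,.23],down(a)) is not None else np.full(6,99))-r.current_q()).sum())
print(np.degrees(best))
shot('rackA',[.42,-.334,.25],best);shot('rackB',[.42,-.29,.25],best)
shot('discA',[c[0],c[1],.25],best);shot('discB',[c[0]-.03,c[1]+.04,.25],best)
pickle.dump(S,open('w1.pkl','wb'))
A=np.vstack([np.hstack([S['rackA'][0]['pixels'],S['rackB'][0]['pixels']]),np.hstack([S['discA'][0]['pixels'],S['discB'][0]['pixels']])])
cv2.imwrite('pics/w1.png',cv2.resize(A[:,:,::-1],(800,600),interpolation=cv2.INTER_AREA))
E
```

```text
disc guess [[ 0.5993671  -0.15647268  0.07      ]]
42.0
rackA [-0.76  0.33  1.69 -0.    1.12 -1.49] 1.7667
rackB [-0.7   0.28  1.76 -0.    1.1  -1.43] 2.4167
discA [-0.33  0.48  1.47 -0.    1.2  -1.06] 3.6583
discB [-0.28  0.41  1.57 -0.    1.16 -1.01] 4.325
```

View pics/w1.png

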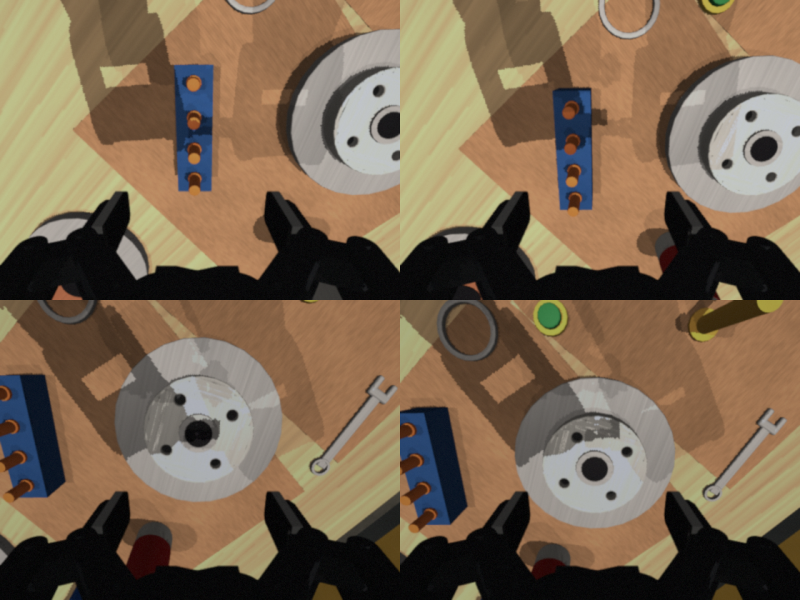

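Wrist crops: the upper pair shows the four pins in the rack, upright on their collars. The lower pair shows the disc with four stud holes around the dark bore, in discA at about (180,400), (232,415), (215,463) and (166,450). Now I'll triangulate pins and holes.

```bash
cat >> h.py <<'E'
def pins(im,pose,zmin=.088,zmax=.105):
    X=cloud(im,pose);H=hsv(im);m=(H[...,0]<16)&(H[...,1]>120)&(X[...,2]>zmin)&(X[...,2]<zmax)
    out=[]
    for b in blobs(m,15):
        P=X[b];(c,rad)=cv2.minEnclosingCircle(P[:,:2].astype(np.float32));out.append((*c,np.median(P[:,2]),rad,b.sum()))
    return np.array(out)
def holes(im,pose,c,z=.07):
    "dark blobs on the hat -> centres on plane z"
    g=cv2.cvtColor(im['pixels'],cv2.COLOR_RGB2GRAY);h,w=g.shape
    v,u=np.mgrid[:h,:w];W=onplane(im,np.c_[u.ravel(),v.ravel()],z,pose).reshape(h,w,3)
    rr=np.hypot(W[...,0]-c[0],W[...,1]-c[1]);out=[]
    for b in blobs((g<75)&(rr<.066),20):
        vv,uu=np.nonzero(b);p=np.array([uu.mean(),vv.mean()]);q=onplane(im,p,z,pose)[0]
        ra=np.sqrt(len(W[b])*abs(np.cross(*(W[vv[0]+1,uu[0],:2]-W[vv[0],uu[0],:2],W[vv[0],uu[0]+1,:2]-W[vv[0],uu[0],:2])))/np.pi)
        if .004<ra<.011 and .03<np.hypot(*(q[:2]-c[:2]))<.065: out.append((*q[:2],ra,*p))
    return np.array(out)
E
python3 - <<'E' 2>&1 | grep -v Warn
from h import *
np.set_printoptions(precision=4,suppress=True)
S=pickle.load(open('w1.pkl','rb'))
for n in('rackA','rackB'): print(n);print(pins(*S[n]))
c=np.array([.599,-.156])
for n in('discA','discB'):
    im,po=S[n];X=cloud(im,po);print(n,'hat z',np.nanmedian(X[...,2][(np.abs(np.hypot(X[...,0]-c[0],X[...,1]-c[1])-.035)<.004)&(X[...,2]>.05)]))
    Hs=holes(im,po,c);print(Hs);print('centre',Hs[:,:2].mean(0))
E
```

```text
rackA
[[  0.3741  -0.2894   0.0941   0.0077 282.    ]
 [  0.4043  -0.3221   0.0937   0.0078 235.    ]
 [  0.434   -0.3551   0.0935   0.0077 123.    ]
 [  0.464   -0.3885   0.0935   0.008  171.    ]]
rackB
[[  0.3742  -0.2889   0.0939   0.0077 263.    ]
 [  0.4037  -0.3216   0.0936   0.0077 234.    ]
 [  0.4341  -0.3548   0.0934   0.0078 173.    ]
 [  0.4645  -0.3883   0.0935   0.0081 188.    ]]
discA hat z 0.3064746609544323
[[  0.5533  -0.1387   0.0073 250.9718 139.338 ]
 [  0.6167  -0.1085   0.0069 324.8564 161.1768]
 [  0.5828  -0.201    0.0071 232.1402 208.9512]
 [  0.646   -0.1714   0.0066 301.1053 228.4812]]
centre [ 0.5997 -0.1549]
discB hat z 0.06886595505196447
[[  0.5531  -0.1378   0.0073 247.2703 191.8   ]
 [  0.6164  -0.1081   0.0068 317.3333 211.96  ]
 [  0.5832  -0.2006   0.0065 229.65   255.7417]
 [  0.6458  -0.1709   0.0065 295.1593 273.1681]]
centre [ 0.5996 -0.1543]
```

```bash
cat > pin.py <<'E'
from h import *
from cell import r,optics
PINS=np.array([[.3742,-.2892],[.4040,-.3219],[.4341,-.3550],[.4643,-.3884]])
HOLES=np.array([[.5532,-.1383],[.6166,-.1083],[.5830,-.2008],[.6459,-.1712]])
Q=down(np.radians(42.2))
def do(i,j):
    p,h=PINS[i],HOLES[j]
    r.move_to([*p,.21],Q);r.set_gripper(.45)
    r.move_linear([*p,.087],vel=.15);r.set_gripper(0,40)
    o=r.current_opening();print('grasp',i,o,r.current_finger_force())
    if not .1<o<.3: raise SystemExit('no grasp')
    r.move_linear([*p,.215],vel=.2);f0=r.current_contact_force()
    r.move_linear([*h,.215],vel=.3);r.move_linear([*h,.15],vel=.2)
    for z in np.arange(.142,.101,-.008):
        r.move_linear([*h,max(z,.1025)],vel=.08);f=r.current_contact_force()-f0
        if abs(f).max()>8: print('force',z,f);return False
    print('down',r.current_opening(),f)
    r.set_gripper(.45);r.move_linear([*h,.215],vel=.25);print('t',r.current_t());return True
E
python3 - <<'E'
from pin import *
np.set_printoptions(precision=3,suppress=True)
do(3,3)
E
```

```text
grasp 3 0.1718209780593014 38.92724812030792
down 0.16852294104024054 [2.048 0.07  2.086]
t 12.0833
```

```bash
python3 - <<'E'
from pin import *
np.set_printoptions(precision=3,suppress=True)
ok=all(do(i,i) for i in(2,1,0))
r.move_to([.57,-.11,.27],Q);r.sleep(.2)
po=(r.current_tool_pos(),r.current_ee_rot());im=optics.get_image('wrist')
print(pins(im,po,.1,.125));cv2.imwrite('pics/d1.png',im['pixels'][:,:,::-1])
E
```

```text
grasp 2 0.1741613212034341 38.96315932273865
down 0.17359725638261356 [ 1.826 -0.183  2.012]
t 19.2583
grasp 1 0.1774300590664872 38.960487842559814
down 0.1688736982693003 [1.279 0.593 2.04 ]
t 26.5083
grasp 0 0.17019504469088145 38.93036484718323
down 0.17134435541400342 [ 1.417 -0.941  0.289]
t 33.825
[[  0.553  -0.137   0.109   0.008 238.   ]
 [  0.616  -0.108   0.109   0.008 231.   ]
 [  0.646  -0.17    0.108   0.008 191.   ]]
```

View pics/d1.png

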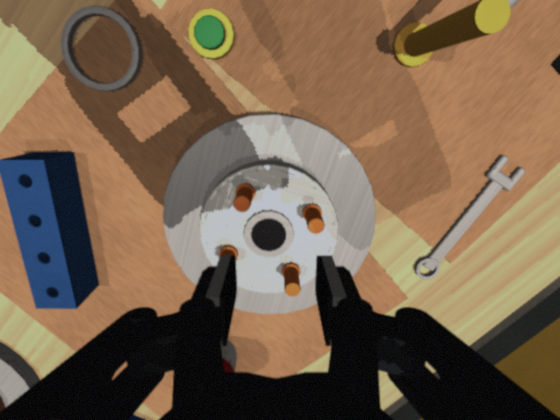

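All four pins stand in the disc and their tops measure 109 mm (one, at (228,255), is partly hidden by the finger). The rack is empty. Next: wrist views of the bar and the calipers.

```bash
cat > cal.py <<'E'
from h import *
from cell import r,optics
def wshot():
    r.sleep(.2);po=(r.current_tool_pos(),r.current_ee_rot());return optics.get_image('wrist'),po
def rib(im,po,g,zlo=.102,zhi=.118,rad=.06):
    X=cloud(im,po);m=(hsv(im)[...,1]<80)&(X[...,2]>zlo)&(X[...,2]<zhi)&(np.hypot(X[...,0]-g[0],X[...,1]-g[1])<rad)
    b=max(blobs(m,40),key=np.sum);P=X[b];z=np.median(P[:,2]);P=P[P[:,2]>z-.004]
    (c,wh,a)=cv2.minAreaRect((P[:,:2]*1000).astype(np.float32))
    if wh[0]<wh[1]: a+=90
    a=(a+90)%180-90
    return np.array(c)/1000,a,z,np.sort(wh)
def look(g,z=.26,yaw=86):
    r.move_to([g[0],g[1],z],down(np.radians(yaw)));return wshot()
E
python3 - <<'E'
from cal import *
np.set_printoptions(precision=4,suppress=True)
r.set_gripper(1.0)
r.move_to([.5,.0,.32],down(np.radians(60)))
for g in((.5969,.18),(.5969,.32)):
    im,po=look(g,.30);X=cloud(im,po)
    m=(X[...,2]>.126)&(X[...,2]<.146)&(hsv(im)[...,1]<80)&(X[...,0]>.55)&(X[...,0]<.65)&(X[...,1]>.09)&(X[...,1]<.41)
    P=X[m]
    for y in np.arange(.1,.41,.04):
        q=P[abs(P[:,1]-y)<.02]
        if len(q)>30: print('bar y',y,'x',np.percentile(q[:,0],[2,98]).mean(),'top',np.percentile(q[:,2],95),len(q))
for k,g in enumerate(((.413,.113),(.416,.2525),(.4285,.37))):
    im,po=look(g);print(k,*rib(im,po,g))
print(r.current_t())
E
```

```text
bar y 0.1 x 0.5879919496831982 top 0.1375204814623364 367
bar y 0.14 x 0.5896888120149888 top 0.13756437757672635 725
bar y 0.18000000000000002 x 0.5919061102838219 top 0.13765581537756086 747
bar y 0.22000000000000003 x 0.5945952052264971 top 0.13763135201893134 728
bar y 0.26 x 0.5971365576932947 top 0.13789581903212283 750
bar y 0.30000000000000004 x 0.5995632583351669 top 0.13800594482521314 763
bar y 0.3400000000000001 x 0.6018389749609531 top 0.13813304951250127 751
bar y 0.38 x 0.6042116018662189 top 0.13832354645694125 724
bar y 0.1 x 0.5881937821187502 top 0.13759322482602812 376
bar y 0.14 x 0.5894589977863233 top 0.1374445489230249 699
bar y 0.18000000000000002 x 0.5922848615977636 top 0.13763660743808312 720
bar y 0.22000000000000003 x 0.5943139394818518 top 0.13751345724192798 709
bar y 0.26 x 0.5968528849512162 top 0.13745237097829263 733
bar y 0.30000000000000004 x 0.5989576647237373 top 0.13763896787575675 721
bar y 0.3400000000000001 x 0.6016631807519481 top 0.13755084690304542 716
bar y 0.38 x 0.6037944613872293 top 0.1376684367779091 687
0 [0.4121 0.1129] -7.465301513671875 0.10687299140688858 [15.9842 49.81  ]
1 [0.4149 0.2529] 13.315166473388672 0.10683124974930963 [16.0406 49.9729]
2 [0.4285 0.3716] -17.194305419921875 0.10680587609574055 [16.0522 50.277 ]
40.525
```

Candidates in the top view: silver at (265,328), (317,335) and (380,337); purple at (200,300), (210,358) and (343,393); brown at (268,416). The silver ones are meant, because aluminium fits while brown and purple are excluded. I'll confirm that in a crop.

```bash
python3 - <<'E'
from h import *
from cell import optics
d=optics.get_image('top');cv2.imwrite('pics/c1.png',cv2.resize(d['pixels'][150:320,110:310,::-1],(800,680))[:600])
E
```

```text
(no output)
```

View pics/c1.png

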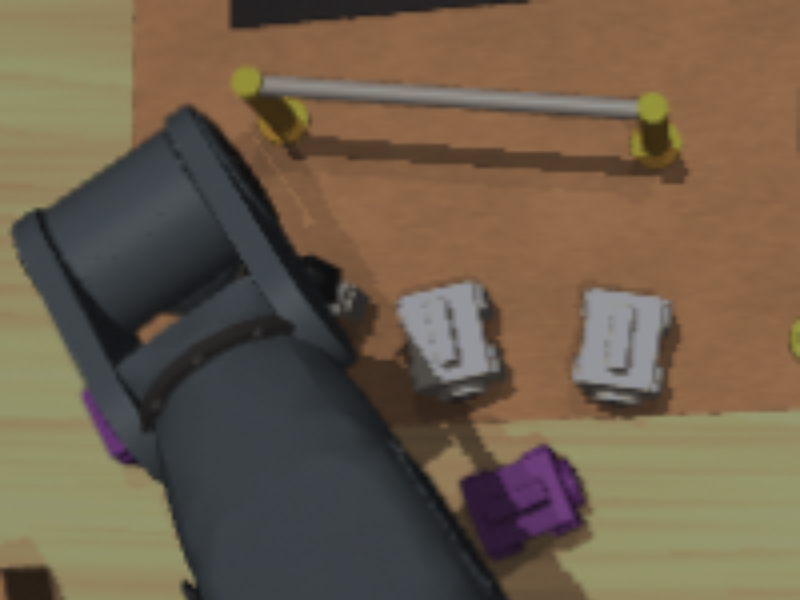

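The crop shows bare-silver calipers at (450,340) and (625,345), the third just under the arm at (345,295), and a purple one at (525,500) to be left alone. I'll hang the far one first.

```bash
cat >> cal.py <<'E'
def barpt(s):
    y=.249+s*np.sin(np.radians(86.6));return np.array([.5962+.0588*(y-.249),y])
def hang(g,s):
    im,po=look(g);c,a,z,wh=rib(im,po,g)
    print('rib',c,round(a,1),z,wh)
    if abs(wh-[16,50]).max()>3: raise SystemExit('odd rib')
    q=down(np.radians(a+90));r.set_gripper(.6)
    r.move_to([*c,.17],q);r.move_linear([*c,.112],vel=.12);f=r.current_contact_force()
    r.set_gripper(0,80);o=r.current_opening();print('grasp',o,r.current_finger_force(),r.current_contact_force()-f)
    if not .1<o<.3: raise SystemExit('no grasp')
    r.move_linear([*c,.305],vel=.25);f0=r.current_contact_force()
    t=barpt(s);q2=down(np.radians(86.6));r.move_to([*t,.305],q2);r.move_linear([*t,.235],vel=.15)
    for z in (.22,.205,.19,.1835,.1815):
        r.move_linear([*t,z],vel=.08);f=r.current_contact_force()-f0
        if abs(f[:2]).max()>10 or f[2]>10: print('force',z,f);break
    print('at',z,f)
    if z>.184: raise SystemExit('blocked')
    r.set_gripper(.4);r.move_linear([*t,.305],vel=.25);print('t',r.current_t())
E
python3 - <<'E'
from cal import *
np.set_printoptions(precision=4,suppress=True)
hang((.4285,.3716),.095)
t=barpt(.095);im,po=look(t,.32);print(rib(im,po,t,.165,.19))
cv2.imwrite('pics/h1.png',im['pixels'][:,:,::-1])
E
```

```text
rib [0.4284 0.3716] -17.5 0.1068252853776448 [16.0697 49.6658]
grasp 0.16818115227497885 79.04726028442383 [-1.6113 -2.0617  5.4925]
at 0.1815 [-0.5636 -0.2335  0.2297]
t 47.7583
(array([0.6014, 0.3438]), -3.4957504272460938, np.float64(0.17473938490780283), array([15.876 , 50.1411]))
```

View pics/h1.png

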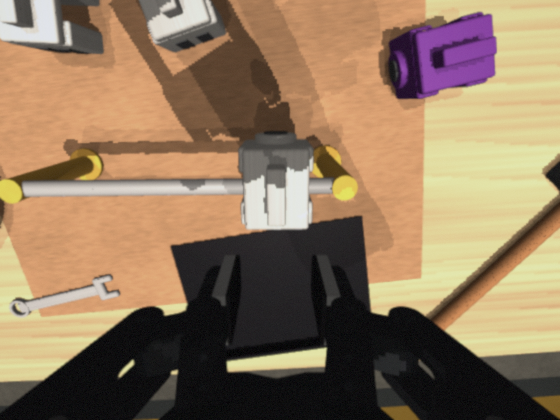

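The first caliper hangs astride the bar at (276,180), clear of the post at (344,187), with its rib top at about the expected height. On to the other two; I'll check where they are first.

```bash
python3 - <<'E'
from cal import *
np.set_printoptions(precision=4,suppress=True)
hang((.4149,.2529),0.)
hang((.4121,.1129),-.095)
r.move_to([.45,-.0,.32],down(np.radians(60)))
for n in('top','scene'):
    d=optics.get_image(n);pickle.dump(d,open(n+'1.pkl','wb'))
    for s in(.095,0,-.095):
        try: print(n,s,barpt(s),rib(d,None,barpt(s),.168,.19,.045))
        except Exception as e: print(n,s,e)
    cv2.imwrite(f'pics/{n}1.png',cv2.resize(d['pixels'][:,:,::-1],(800,600)))
E
```

```text
rib [0.4149 0.2529] 13.3 0.10684835705164758 [16.0985 49.9592]
grasp 0.16607031326259816 79.09684181213379 [-2.8333 -1.6494  9.0728]
at 0.1815 [-0.3849 -0.5149 -0.0183]
t 55.9667
rib [0.4121 0.1128] -7.3 0.1068144880483837 [15.9782 49.8391]
grasp 0.16409119495826063 78.82335305213928 [-3.3374 -1.5782 10.7884]
at 0.1815 [-0.0243  0.2735  1.731 ]
t 63.725
top 0.095 [0.6018 0.3438] (array([0.6023, 0.3412]), -3.174041748046875, np.float64(0.1764602719663535), array([17.1055, 49.9685]))
top 0 [0.5962 0.249 ] (array([0.5963, 0.2484]), 0.11283541470766068, np.float64(0.17623217868485508), array([16.1058, 50.1244]))
top -0.095 [0.5906 0.1542] (array([0.5909, 0.1535]), -2.0489425659179688, np.float64(0.17664688552031338), array([15.218 , 48.0067]))
scene 0.095 [0.6018 0.3438] (array([0.6008, 0.3434]), -3.1972427368164062, np.float64(0.17498074781226358), array([18.5688, 51.2729]))
scene 0 [0.5962 0.249 ] (array([0.595 , 0.2485]), -4.786674499511719, np.float64(0.17514448844143637), array([16.909, 50.281]))
scene -0.095 [0.5906 0.1542] (array([0.5895, 0.1537]), -5.402870178222656, np.float64(0.17536635617055607), array([17.898 , 49.6982]))
```

View pics/scene1.png

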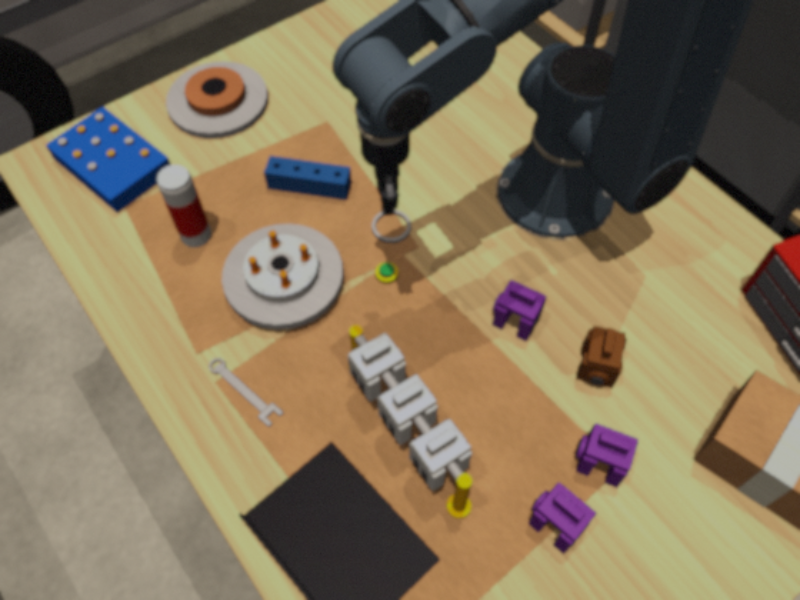

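All three calipers hang astride the bar at (376,363), (408,405) and (440,452), clear of the posts, and all four pins stand in the disc at about (255,265), (273,240), (304,252) and (285,280). Now the button at (387,270).

```bash
python3 - <<'E'
from cal import *
np.set_printoptions(precision=4,suppress=True)
im,po=look((.4222,-.048),.2,60);X=cloud(im,po);H=hsv(im)
m=(H[...,0]>40)&(H[...,0]<85)&(H[...,1]>90)&(np.hypot(X[...,0]-.4222,X[...,1]+.048)<.03)
P=X[max(blobs(m,30),key=np.sum)];c,rad=cv2.minEnclosingCircle(P[:,:2].astype(np.float32));print('button',c,rad,np.median(P[:,2]))
im2,po2=look((.55,-.12),.3,42);print('pins',pins(im2,po2,.1,.125))
q=down(np.radians(60));r.move_to([*c,.2],q);r.set_gripper(0,40)
r.move_linear([*c,.055],vel=.15);f0=r.current_contact_force()
for z in np.arange(.048,.030,-.001):
    r.move_linear([*c,z],vel=.03);f=r.current_contact_force()-f0;print(round(z,4),r.current_tool_pos()[2],f[2])
    if abs(f[2])>14: break
r.sleep(.3);print(r.current_contact_force()-f0)
r.move_linear([*c,.2],vel=.2);print(r.current_t())
E
```

```text
button (0.422860324382782, -0.0487678162753582) 0.017106786370277405 0.020814690341849795
pins [[  0.5524  -0.1364   0.1079   0.0077  86.    ]
 [  0.6163  -0.1078   0.1085   0.0078 194.    ]
 [  0.5829  -0.1998   0.1084   0.0076 146.    ]
 [  0.6454  -0.1708   0.108    0.0075  84.    ]]
0.048 0.0479560232778773 -0.8363258801207086
0.047 0.047004292163504935 -1.273743491251576
0.046 0.04595270562514523 -1.2288906910772353
0.045 0.044929105002464526 0.0133281700026735
0.044 0.044028449808524404 1.0190215012960975
0.043 0.04300660293457159 1.039598218893643
0.042 0.04199765461309574 1.1596241339202278
0.041 0.04101425617740958 2.102374726694591
0.04 0.03999581610123011 2.121672614232397
0.039 0.038995499928350205 3.2991910291797253
0.038 0.03803387021326556 5.029991236167419
0.037 0.03771888252404685 21.442038085274074
[-2.7778  0.4116 21.8726]
73.1917
```

The button hit its hard stop after about 6 mm of travel. One last check of everything before I hand in.

```bash
python3 - <<'E'
from cal import *
r.sleep(.5);d=optics.get_image('scene')
for s in(.095,0,-.095): print(s,barpt(s),rib(d,None,barpt(s),.168,.19,.045)[:3])
im2,po2=look((.55,-.12),.3,42);print(len(pins(im2,po2,.1,.125)))
cv2.imwrite('pics/f.png',d['pixels'][:,:,::-1]);print(r.hand_in())
E
```

```text
0.095 [0.60177617 0.34383278] (array([0.6009823 , 0.34299097]), -3.8587265014648438, np.float64(0.17516367580703807))
0 [0.5962 0.249 ] (array([0.59517816, 0.24831966]), -2.9049606323242188, np.float64(0.1746994798158168))
-0.095 [0.59062383 0.15416722] (array([0.58925372, 0.15391655]), -3.4122390747070312, np.float64(0.17517338700947138))
4
the job is handed in; nothing more can be done
None
```

I handed the job in after about 75 s of the 210 s: all four pins are seated in the disc, all three silver calipers hang astride the bar clear of the posts, and the green button was then pressed to its stop; no verdict was returned.

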